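Find the rightly set hold-down foot with a feeler blade

TASK

One of the three hold-down feet on the board trimmer is sprung right for 5 mm board, one is slack and one is screwed down too tight. Take the feeler blade by its wooden handle, slide it flat along the bed under the feet to feel which one lets it in with a light but clear drag, never forcing it or pressing hard on it under a foot. Leave the blade lying flat and square under that foot, its tip sticking out clear behind the foot, let go, and leave everything else on the table alone.

Things in the scene. Friction and masses are not known exactly. Their poses are not given: they have to be found in the camera images.
- blade: Feeler blade, loose, flat on the table: steel strip 22 mm wide, 5 mm thick, wooden block handle on its rear. Origin: underside, below the handle's centre; x runs to the tip, z up. Handle x -23 to 23, 22 mm wide (flush with the strip), top 34 mm above the underside; pinch it across y from above. Strip x -25 to 115, then the upper face ramps down to 2 mm at the tip, x 135. About 70 g.
- blade_tip (a point): Middle of the blade's tip, 135 mm ahead of the blade's origin, 1 mm above its underside.
- trimmer: Board trimmer, fixed. Origin: at table height under the middle foot; x is the way the blade is slid in, y left along its bar, z up. Flat bed, top 20 mm above the table, x -170 to 100, y -185 to 185 mm. Bar along y (x -17 to 17, 50 to 68 mm above the bed, posts at y +-170) carries three alike feet; caps reach 98 mm above the bed. Fence on the bed, 10 mm high, x 82 to 94.
- foot_1 (a point): Point on the bed straight below the left foot (trimmer y 105 mm); axes as the trimmer's. Every foot is a steel bar, 16 mm diameter, 32 mm long along y, sprung down over a 2.5 mm gap; it rises when the blade's ramped tip is slid under it along +x. One is slack, one right, one overtight; which is which changes every time and cannot be seen.
- foot_2 (a point): Point on the bed straight below the middle foot (trimmer y 0). To push the blade in (any foot): slack, under about 0.5 N; right, a light but clear drag of about 1 (blade held just off the bed) to 8 N (blade borne on the bed); overtight, it stops until pushed with well over 20 N. Jamming there can tilt the blade in the fingers.
- foot_3 (a point): Point on the bed straight below the right-hand foot (trimmer y -105 mm). Once the full thickness is under it, the rightly set foot presses the blade on the bed with about 3 N, the slack one with about 0.4 N, the overtight one with about 40 N.
- pot: Bystander, leave alone: white ceramic cup, 76 mm across, 100 mm high. Origin: centre of its underside.
- tape: Bystander, leave alone: roll of brown tape lying flat, 90 mm across, 24 mm high. Origin: centre of its underside.
- glue: Bystander, leave alone: white glue bottle with orange cap, 52 mm across, 130 mm high. Origin: centre of its underside.
- jar: Bystander, leave alone: clear jar with metal lid, 64 mm across, 75 mm high. Origin: centre of its underside.
- brush: Bystander, leave alone: paint brush lying flat, 190 mm long.
- offcut: Bystander, leave alone: flat white board offcut, 70 x 50 x 6 mm. Origin: centre of its underside.
- block: Bystander, leave alone: cork sanding block, 75 x 40 x 30 mm. Origin: centre of its underside.
There are look-alikes about, which are no part of the job. Leave any green look-alike of the blade alone.

How it is judged:
By the outcome, as a careful person would: the job done as asked, in the order asked, and still so for the second after the job is handed in, with the robot touching nothing.
It also fails if it takes over 72 s, if anything falls off the work surface, if the arm or the gripper's body presses on something with over 40 N, if the wrist force passes 120 N, or if a joint passes its speed limit or range.

ROBOT

A 7-joint arm with a two-finger parallel gripper is mounted at the origin on the work surface. World frame = base frame: x ahead of the robot, y to its left, z up, the work surface at z = 0. Lengths are in m, angles in rad, forces in N, time in s.
With the tool pointing down it reaches from about 0.425 to 0.925 m from the base axis. Payload 6.8 kg.
Tool frame: the origin (TCP) lies midway between the tips of the shut fingers; the grasp point (between the pads) lies behind it (grip_depth is the z of the grasp point in the tool frame, in m); z points along the fingers, y is the line along which they close (so a half turn about z gives the same grasp; the last joint's range is limited). The gripper opens to 85 mm and grips with 20 to 120 N. Pads are 22 mm wide; open, the fingers measure 114 mm over their backs; the gripper's body (76 mm by 85 mm) begins 54 mm behind the grasp point. The pads swing forward as they close: fully open they stand 13 mm farther back than shut.
Start: joints at [-1.329, 0.477, 0.022, 1.555, -0.011, 1.109, -0.083], TCP at [0.231, 0.634, 0.231] pointing down, gripper open.
Joint ranges: [-2.96, 2.96], [-0.34, 2.1], [-1.41, 1.46], [0.24, 2.44], [-1.37, 4.51], [0.17, 1.92], [-2.96, 2.96]. Speed limits (rad/s): [2.39, 2.39, 3.14, 3.14, 3.14, 3.14, 3.14].

INTERFACE

Orientations are given as [roll, pitch, yaw] about the fixed x, y, z axes, in that order (R = Rz(yaw) Ry(pitch) Rx(roll)).
In Python, from rig import get_obs, snapshot, hand_in, grip_depth gives the robot as it stands. The module is installed in compiled form; this text tells all that it offers.
- The arm moves only by the tool carry_out, never from a script. Its argument "steps" is text: rows parted by semicolons, each of 6 numbers parted by spaces: the shift along the tool's x, y, z in mm, then the turn, a rotation vector about the tool's x, y, z in rad. In form: x y z wx wy wz; .... A call has 1 to 20 rows; each row shifts and turns the commanded pose from where the row before left it, along the tool's axes as they then stand; what a row does not reach is not made up. A row lasts 1/8 s, in which the tool goes at most 62.5 mm and 10.7 degrees, less where a joint would pass 70% of its speed; a pose out of reach is approached as far as the arm can. A call is refused whole if a number of a shift passes 62.5 or a number of a turn 0.188, either way. A call with a gripper value outside its range is refused whole. "grip" is the closure, from 0 (fully open) to 1 (shut), set as the call begins (left out, the last holds). The fingers move at their own pace and stop on an object; "squeeze" is the grip in N (left out, the last holds). Time passes only in rows, so rows that do not move let the fingers close. It gives the time, the measured TCP pose, the force, the opening and the grip force at its end, in the units of the state.
- get_obs(): the state, without advancing time (a new reading comes with each control period).
- snapshot(name): name is "scene" or "side" or "wrist"; returns a dict with "img" (420x560x3 uint8, red, green, blue), "mtx" (3x3 intrinsics, pixels), "dist" ([k1, k2, p1, p2, k3] as OpenCV has them; the pictures are not rectified), "eye" and "orientation" of the camera in the world. Camera axes: x right, y up, looking along -z (the intrinsics and any distortion apply to the point x, -y, -z); pixel columns grow to the right and rows downward; lengths in m; the calibration is good to about 2 mm. A picture is of the moment at which its call begins. There is no depth.
- hand_in(): hands the job in; it is judged then, once.
The state is a dict: "t": time; "qpos": joint angles; "dq": joint speeds; "joint_efforts": joint torques, N m; "position": TCP position; "eef_rot": TCP orientation; "ft_force": force on the tool from outside, world axes, zero at the start; "moment": the same for the moment, N m; "opening": finger opening in m; "finger_force": force on a finger pad.
Only numpy, scipy, OpenCV 4.12 (cv2) and the standard library are available. Lean on these libraries where they do the work, as an engineer would, in place of code of your own. Each camera call takes 0.05 s, during which the arm holds its last target. There are 200 camera calls.

## Working session

There is one attempt and no reset: what is moved stays moved. The work goes in short steps, Python scripts to look and compute and a tool call to move; the robot and the scene stay as the last step left them, time stands still between calls to the robot, and variables do not carry over. Pictures are saved under pics/ and viewed, at most 10 in all, crops included, and the job is handed in when it is done.

Besides the shell and the picture viewer there is one more tool, called by a JSON object that holds its "api" and its "payload". carry_out: Moves the arm, as the interface text tells. Its arguments: {"type":"object","properties":{"steps":{"type":"string"},"grip":{"type":"number"},"squeeze":{"type":"number"}},"required":["steps"]}

```bash
mkdir -p pics; cat > h.py <<'E'
import numpy as np, cv2
from rig import get_obs, snapshot, hand_in, grip_depth
def ray(s,uv):
    p=cv2.undistortPoints(np.array(uv,float).reshape(-1,1,2),np.array(s["mtx"]),np.array(s["dist"])).reshape(-1,2)
    O=np.array(s["orientation"],float)
    if O.shape!=(3,3):
        from scipy.spatial.transform import Rotation as R
        O=R.from_euler('xyz',O).as_matrix() if O.size==3 else R.from_quat(O).as_matrix()
    d=np.c_[p[:,0],-p[:,1],-np.ones(len(p))]@O.T
    return np.array(s["eye"]),d
def plane(s,uv,z):
    e,d=ray(s,uv); return e+d*((z-e[2])/d[:,2])[:,None]
def save(s,n,crop=None,f=1):
    im=s["img"][:,:,::-1]
    if crop: im=im[crop[1]:crop[3],crop[0]:crop[2]]
    if f!=1: im=cv2.resize(im,None,fx=f,fy=f,interpolation=cv2.INTER_CUBIC)
    cv2.imwrite(f"pics/{n}.png",im)
E
python3 - <<'E'
from h import *
import pickle
S={n:snapshot(n) for n in("scene","side","wrist")}
pickle.dump(S,open("s0.pkl","wb"))
for n in S: save(S[n],n+"0"); print(n,S[n]["eye"],S[n]["orientation"])
print(get_obs(),grip_depth)
E
```

```text
scene [ 1.10287792 -0.65662761  1.0790021 ] [ 0.72623199 -0.01727785  0.74403736]
side [ 0.02079168 -0.70301925  1.04806659] [ 0.71587394  0.00173732 -0.60474796]
wrist [0.15373027 0.66234877 0.3736594 ] [-0.32617328  0.00195594  1.22105147]
{'t': 0.15, 'qpos': array([-1.32911682,  0.47760215,  0.02234342,  1.55618532, -0.01151769,
        1.10931601, -0.08308002]), 'dq': array([ 0.00052577, -0.00191302, -0.00086322, -0.0023559 ,  0.00033719,
       -0.00174242,  0.00088784]), 'joint_efforts': array([ 2.09300837e-03, -5.96923828e+01,  1.61038790e+00, -2.81486464e+01,
        1.27907842e-02,  6.58834135e-03, -2.59471292e-06]), 'position': array([0.23116152, 0.63371056, 0.23057089]), 'eef_rot': array([-3.14021180e+00,  7.86352397e-05,  2.79184637e+00]), 'ft_force': array([-0.23505063, -0.12830882,  0.49050577]), 'moment': array([-0.00956178,  0.00506147,  0.04397448]), 'finger_force': 0.0, 'opening': 0.08526564167218417} -0.0187
```

View pics/scene0.png

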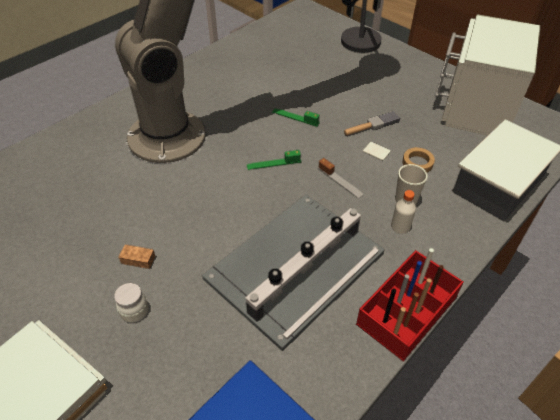

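View pics/side0.png

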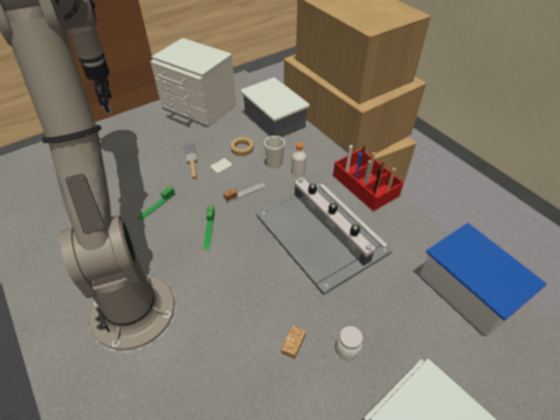

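```bash
python3 - <<'E'
from h import *
import pickle
S=pickle.load(open("s0.pkl","rb"))
a,b=S["scene"],S["side"]
def tri(u,v):
    e1,d1=ray(a,[u]);e2,d2=ray(b,[v]);d1=d1[0]/np.linalg.norm(d1);d2=d2[0]/np.linalg.norm(d2)
    t=np.linalg.lstsq(np.c_[d1,-d2],e2-e1,rcond=None)[0]
    p,q=e1+t[0]*d1,e2+t[1]*d2
    return ((p+q)/2).round(4),np.linalg.norm(p-q).round(4)
for s,n,box,hbox in((a,"scene",(260,200,350,295),(315,155,370,200)),(b,"side",(300,175,370,245),(220,178,270,205))):
    im=s["img"].astype(int)
    m=(im.max(2)<55).astype(np.uint8); mm=np.zeros_like(m); mm[box[1]:box[3],box[0]:box[2]]=m[box[1]:box[3],box[0]:box[2]]
    k,l,st,c=cv2.connectedComponentsWithStats(mm)
    print(n,[(st[i,4],c[i].round(1),st[i,:4]) for i in range(1,k) if st[i,4]>25])
    hs=((im[:,:,0]>im[:,:,2]*1.6)&(im[:,:,0]>50)).astype(np.uint8); mm=np.zeros_like(m); mm[hbox[1]:hbox[3],hbox[0]:hbox[2]]=hs[hbox[1]:hbox[3],hbox[0]:hbox[2]]
    k,l,st,c=cv2.connectedComponentsWithStats(mm)
    print([(st[i,4],c[i].round(1),st[i,:4]) for i in range(1,k) if st[i,4]>25])
print("handle",tri((326,165),(231,195)),"tip",plane(a,[(361.5,195)],.003),plane(b,[(265,185.5)],.003))
for u,v in(((275,275),(355,231)),((307,248),(333,209)),((337,223),(313,188))):print(tri(u,v))
print("bed",plane(a,[(205,274),(308,198),(383,250),(285,340)],.02).round(3),plane(b,[(325,285),(257,214),(320,178),(390,247)],.02).round(3))
A=cv2.resize(a["img"][130:345,200:390,::-1],(570,645))[:600]
save(a,"cs",(255,145,390,265),5.9); 
B=cv2.resize(b["img"][170:270,215:345,::-1],(780,600),interpolation=cv2.INTER_CUBIC);cv2.imwrite("pics/cb.png",B)
A=cv2.resize(a["img"][145:265,255:390+0,::-1],(675,600),interpolation=cv2.INTER_CUBIC);cv2.imwrite("pics/cs.png",A)
E
```

```text
scene [(np.int32(112), array([335.8, 224.3]), array([331, 217,  11,  15], dtype=int32)), (np.int32(538), array([314.8, 264.4]), array([280, 229,  70,  66], dtype=int32)), (np.int32(127), array([306.6, 249.4]), array([301, 242,  12,  15], dtype=int32)), (np.int32(133), array([274.7, 276.8]), array([268, 269,  14,  16], dtype=int32))]
[(np.int32(173), array([326.1, 165.8]), array([319, 158,  16,  17], dtype=int32))]
side [(np.int32(36), array([311.9, 189.8]), array([309, 186,   7,   8], dtype=int32)), (np.int32(38), array([332.1, 209.5]), array([329, 206,   8,   8], dtype=int32)), (np.int32(41), array([354.1, 231.3]), array([351, 227,   8,   8], dtype=int32))]
[(np.int32(101), array([230.1, 194.2]), array([224, 189,  13,  12], dtype=int32))]
handle (array([0.4527, 0.2178, 0.0251]), np.float64(0.006)) tip [[0.58691459 0.21688642 0.003     ]] [[0.58687421 0.20500537 0.003     ]]
(array([ 0.6451, -0.193 ,  0.1056]), np.float64(0.0057))
(array([ 0.6476, -0.0886,  0.1062]), np.float64(0.0046))
(array([0.6513, 0.0165, 0.1087]), np.float64(0.0023))
bed [[ 0.48  -0.261  0.02 ]
 [ 0.496  0.094  0.02 ]
 [ 0.749  0.091  0.02 ]
 [ 0.737 -0.256  0.02 ]] [[ 0.494 -0.253  0.02 ]
 [ 0.481  0.092  0.02 ]
 [ 0.763  0.109  0.02 ]
 [ 0.748 -0.261  0.02 ]]
```

View pics/cs.png

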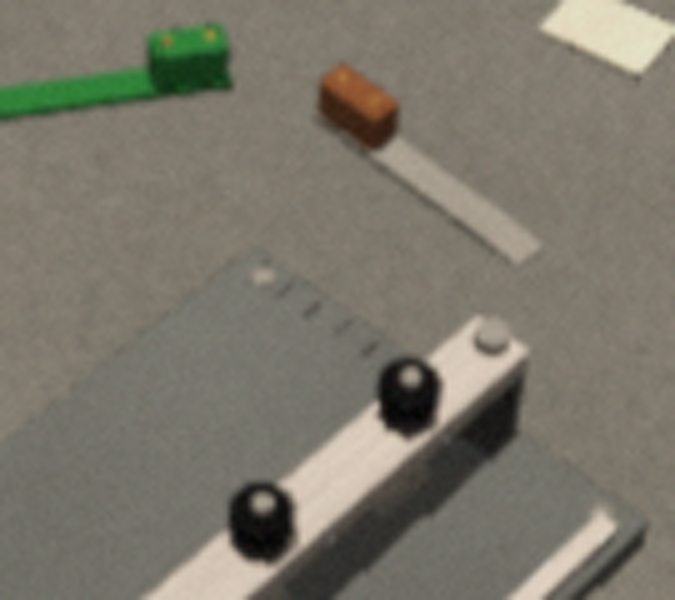

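View pics/cb.png

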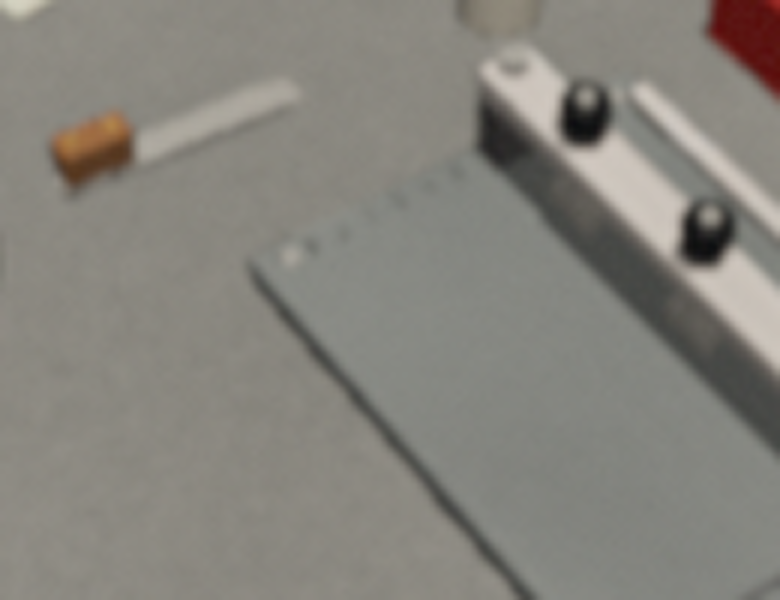

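The crops show the brown-handled blade: in the scene view the handle is at about (326,165) and the tip at about (361,195). The knobs sit at (336,224), (307,249) and (275,277). The green ones are look-alikes. Next I move over the blade and look with the wrist camera.

{"api": "carry_out", "payload": {"steps": "-29 -26 0 0 0 0;-29 -26 0 0 0 0;-29 -26 0 0 0 0;-29 -26 0 0 0 0;-29 -26 0 0 0 0;-29 -26 0 0 0 0;-29 -26 0 0 0 0;-29 -26 0 0 0 0;-29 -26 0 0 0 0;-29 -26 0 0 0 0;-29 -26 0 0 0 0;-29 -26 0 0 0 0;0 0 0 0 0 -0.15;0 0 0 0 0 -0.15;0 0 0 0 0 0;0 0 0 0 0 0", "grip": 0}}

```text
t: 2.15
position: [0.4512, 0.2218, 0.2312]
eef_rot: [-3.142, -0.0, 3.089]
ft_force: [-0.5, -0.5, -0.3]
opening: 0.0851
finger_force: 0.0
```

```bash
python3 - <<'E'
from h import *
import pickle
s=snapshot("wrist"); pickle.dump(s,open("w1.pkl","wb")); save(s,"w1"); o=get_obs(); print(o["position"],o["eef_rot"],o["ft_force"],s["eye"])
E
```

```text
[0.45122657 0.2218576  0.23122321] [-3.14152275e+00 -1.03332857e-04  3.08970701e+00] [ 0.02063992  1.30679558 -0.25796504] [0.36887504 0.22641451 0.37446545]
```

View pics/w1.png

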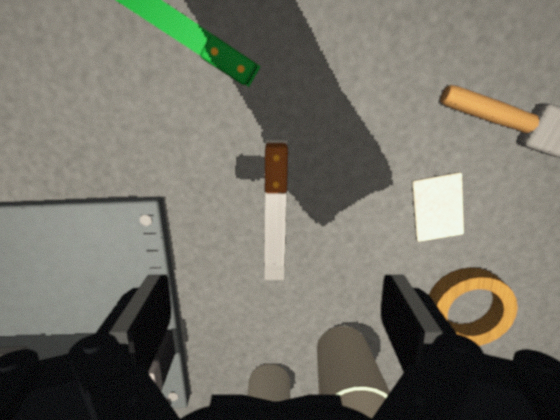

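The wrist view shows the blade with its handle top at x 265–288, y 144–193 and its tip at about (274,279). The trimmer's near-left bed corner is at about (163,198).

```bash
python3 - <<'E'
from h import *
import pickle
s=pickle.load(open("w1.pkl","rb")); im=s["img"].astype(int)
hs=((im[:,:,0]>im[:,:,2]*1.6)&(im[:,:,0]>60)).astype(np.uint8); hs[:,:255]=0;hs[:,300:]=0;hs[:135]=0;hs[205:]=0
ys,xs=np.nonzero(hs); print(xs.min(),xs.max(),ys.min(),ys.max())
r=cv2.minAreaRect(np.c_[xs,ys].astype(np.float32)); print(r,plane(s,cv2.boxPoints(r),.034).round(4),plane(s,[r[0]],.034))
m=(im.min(2)>150).astype(np.uint8); m[:,:255]=0;m[:,295:]=0;m[:190]=0;m[290:]=0
ys,xs=np.nonzero(m); r=cv2.minAreaRect(np.c_[xs,ys].astype(np.float32));print(r,plane(s,cv2.boxPoints(r),.004).round(4))
rows={y:xs[ys==y].mean() for y in range(200,275,6)}
p=plane(s,[(x,y) for y,x in rows.items()],.005); print(p.round(4), "yaw",np.polyfit(p[:,0],p[:,1],1))
print("bedcorner/edge",plane(s,[(163,198),(20,203),(187,400)],.02).round(4))
E
```

```text
265 287 143 192
((275.9999694824219, 167.49998474121094), (21.999996185302734, 48.99999237060547), 0.0) [[0.472  0.2107 0.034 ]
 [0.4247 0.2136 0.034 ]
 [0.4258 0.2339 0.034 ]
 [0.4731 0.2319 0.034 ]] [[0.44835036 0.22255468 0.034     ]]
((274.9999694824219, 237.0), (21.999996185302734, 85.99998474121094), 0.0) [[0.5859 0.2017 0.004 ]
 [0.4832 0.2081 0.004 ]
 [0.4844 0.2313 0.004 ]
 [0.5872 0.2268 0.004 ]]
[[0.4901 0.2193 0.005 ]
 [0.4968 0.219  0.005 ]
 [0.5036 0.2181 0.005 ]
 [0.5105 0.2177 0.005 ]
 [0.5174 0.2174 0.005 ]
 [0.5244 0.217  0.005 ]
 [0.5315 0.2161 0.005 ]
 [0.5387 0.2162 0.005 ]
 [0.5459 0.2153 0.005 ]
 [0.5532 0.2149 0.005 ]
 [0.5606 0.2145 0.005 ]
 [0.5681 0.2141 0.005 ]
 [0.5757 0.2137 0.005 ]] yaw [-0.06645253  0.25175806]
bedcorner/edge [[ 0.4772  0.1067  0.02  ]
 [ 0.475  -0.0364  0.02  ]
 [ 0.7378  0.098   0.02  ]]
```

{"api": "carry_out", "payload": {"steps": "0 0 30 0 0 0.015;0 0 30 0 0 0;0 0 30 0 0 0;0 0 30 0 0 0;0 0 30 0 0 0;0 0 30 0 0 0;0 0 24 0 0 0;0 0 10 0 0 0;0 0 10 0 0 0;0 0 0 0 0 0;0 0 0 0 0 0"}}

```text
t: 3.58
position: [0.4518, 0.222, 0.0079]
eef_rot: [3.141, 0.001, 3.077]
ft_force: [0.4, -0.0, 0.3]
opening: 0.0856
finger_force: 0.0
```

{"api": "carry_out", "payload": {"steps": "0 0 0 0 0 0;0 0 0 0 0 0;0 0 0 0 0 0;0 0 0 0 0 0;0 0 0 0 0 0;0 0 0 0 0 0;0 0 0 0 0 0;0 0 0 0 0 0", "grip": 1, "squeeze": 60}}

```text
t: 4.58
position: [0.4515, 0.2219, 0.0076]
eef_rot: [3.141, 0.0, 3.077]
ft_force: [-1.7, 0.2, 5.9]
opening: 0.021
finger_force: 59.3
```

{"api": "carry_out", "payload": {"steps": "0 0 -10 0 0 0;0 0 -20 0 0 0;0 0 -30 0 0 0;0 0 -40 0 0 0;0 0 -40 0 0 0;0 0 -40 0 0 0;0 0 -40 0 0 0;0 0 -30 0 0 0;-2 -30 0 0 0 0;-2 -30 0 0 0 0;-2 -30 0 0 0 0;-2 -30 0 0 0 0;-2 -30 0 0 0 0;-2 -30 0 0 0 0;-2 -30 0 0 0 0;-2 -30 0 0 0 0;-2 -30 0 0 0 0;-2 -34 0 0 0 -0.037;0 0 0 0 0 0;0 0 0 0 0 0"}}

```text
t: 7.08
position: [0.4513, -0.0823, 0.2573]
eef_rot: [3.141, -0.0, 3.114]
ft_force: [-0.8, 0.5, -1.0]
opening: 0.0208
finger_force: 58.8
```

```bash
python3 - <<'E'
from h import *
import pickle
s=snapshot("wrist"); pickle.dump(s,open("w2.pkl","wb")); save(s,"w2"); o=get_obs(); print(o["position"],o["eef_rot"],o["ft_force"],s["eye"],s["orientation"])
E
```

```text
[ 0.45143749 -0.08190979  0.2572949 ] [ 3.14105744e+00 -2.47423284e-04  3.11474339e+00] [-0.35030133 -0.2243657  -1.58731344] [ 0.36891512 -0.07977897  0.40059342] [-3.25651397e-01 -1.53140249e-05  1.54287613e+00]
```

View pics/w2.png

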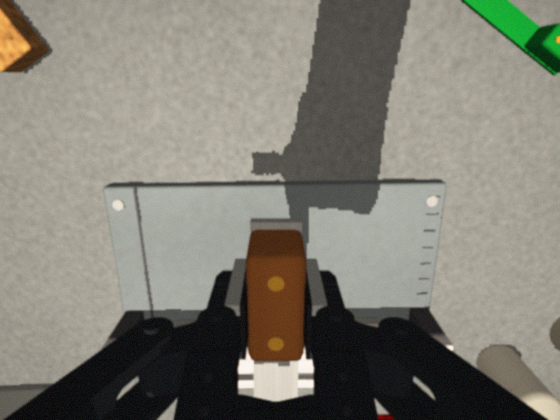

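The wrist view has the bed's rear edge running from about (107,186) to (445,182), with screws at (118,205) and (432,201). The blade is held straight.

```bash
python3 - <<'E'
from h import *
import pickle
s=pickle.load(open("w2.pkl","rb")); g=cv2.GaussianBlur(s["img"],(3,3),0).astype(int)
for y0 in(0,):
  # print profile at some columns for edge understanding
  for x in(150,200,420): print(x,g[176:196,x].sum(1)//3)
  for y in(230,260): print(y,g[y,100:130].sum(1)//3,g[y,425:450].sum(1)//3)
P=plane(s,[(107,186),(445,182)],.02); print(P.round(4),np.linalg.norm(P[1]-P[0]),"yaw",np.arctan2(-(P[1]-P[0])[0],(P[1]-P[0])[1]))
Q=plane(s,[(118,205),(432,201)],.021); print(Q.round(4),np.linalg.norm(Q[1]-Q[0]),"yaw",np.arctan2(-(Q[1]-Q[0])[0],(Q[1]-Q[0])[1]))
E
```

```text
150 [165 167 168 170 169 158 130  95  72  76  99 129 153 165 171 172 172 171
 171 170]
200 [172 174 175 175 163 134  96  70  68  86 117 145 163 171 173 173 173 173
 172 171]
420 [164 160 147 117  83  69  83 111 138 156 165 167 167 168 170 170 170 170
 170 170]
230 [164 163 163 163 164 165 165 164 162 157 155 159 162 162 162 163 163 164
 165 165 166 167 167 166 166 165 164 163 163 164] [121 119 119 120 120 120 119 120 124 133 146 158 163 161 156 155 160 162
 161 161 162 164 165 165 165]
260 [160 160 162 163 164 164 164 163 164 165 165 166 166 165 162 159 160 162
 163 163 163 165 166 166 167 166 166 164 165 165] [159 158 157 159 161 161 162 163 162 158 153 154 159 163 165 165 165 166
 166 167 167 166 166 166 164]
[[ 0.4732 -0.2629  0.02  ]
 [ 0.4788  0.0979  0.02  ]] 0.36082578900455703 yaw -0.015653170665577174
[[ 0.4946 -0.2543  0.021 ]
 [ 0.4995  0.0861  0.021 ]] 0.34042483916243743 yaw -0.014480426974317664
```

{"api": "carry_out", "payload": {"steps": "-13 -1 0 0 0 -0.011;-13 0 0 0 0 0;0 0 30 0 0 0;0 0 40 0 0 0;0 0 40 0 0 0;0 0 40 0 0 0;0 0 35 0 0 0;0 0 20 0 0 0;0 0 12 0 0 0;0 0 7 0 0 0;0 0 0 0 0 0;0 0 0 0 0 0"}}

```text
t: 8.62
position: [0.4782, -0.0845, 0.0339]
eef_rot: [3.142, 0.001, 3.125]
ft_force: [0.0, -0.4, -0.0]
opening: 0.0209
finger_force: 58.8
```

```bash
python3 - <<'E'
from h import *
import time
o=get_obs(); print(o["position"],o["eef_rot"],o["ft_force"],o["moment"])
s=snapshot("side"); save(s,"s2",(240,160,400,280),5)
o=get_obs(); print(o["ft_force"]);s=snapshot("scene");print(get_obs()["ft_force"])
E
```

```text
[ 0.47819548 -0.08447624  0.03391478] [3.14150612e+00 1.32415887e-03 3.12480986e+00] [ 0.04034424 -0.40706584 -0.0213875 ] [-0.01685391  0.01454801 -0.01777331]
[-0.39125764  0.31471906 -1.03398241]
[-0.40272647  0.08640265 -0.42821102]
```

View pics/s2.png

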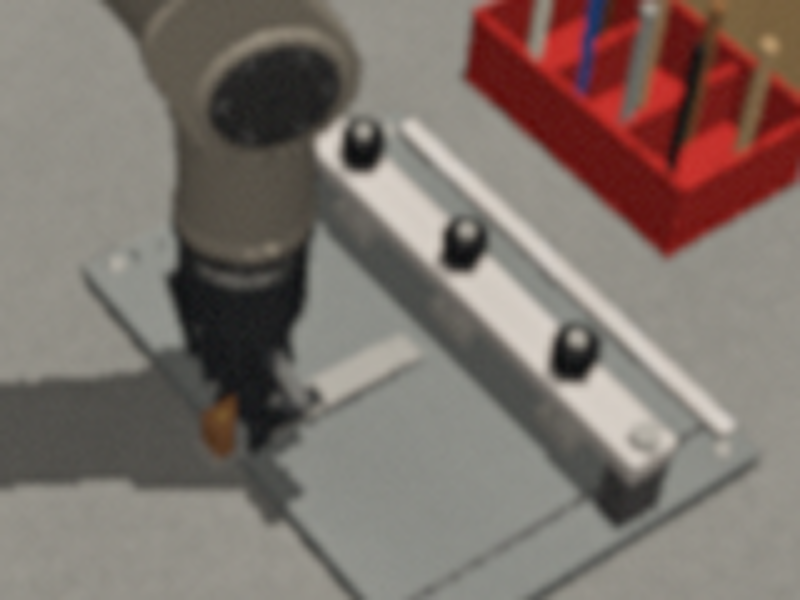

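The side crop shows the blade held level over the bed, its tip about to enter under the middle foot. Now I lower it to find the bed.

{"api": "carry_out", "payload": {"steps": "0 0 3 0 0 0;0 0 2 0 0 0;0 0 0.5 0 0 0;0 0 0 0 0 0;0 0 0 0 0 0"}}

```text
t: 9.35
position: [0.4776, -0.0845, 0.0278]
eef_rot: [-3.142, 0.0, 3.125]
ft_force: [-0.1, -0.1, -0.4]
opening: 0.021
finger_force: 58.8
```

{"api": "carry_out", "payload": {"steps": "0 0 0.5 0 0 0;0 0 0 0 0 0;0 0 0 0 0 0"}}

```text
t: 9.72
position: [0.4776, -0.0845, 0.0276]
eef_rot: [3.141, 0.0, 3.125]
ft_force: [-2.1, 0.7, 4.7]
opening: 0.0212
finger_force: 59.7
```

{"api": "carry_out", "payload": {"steps": "0 0 0.5 0 0 0;0 0 0 0 0 0;0 0 0 0 0 0"}}

```text
t: 10.1
position: [0.4776, -0.0845, 0.0275]
eef_rot: [3.141, 0.0, 3.125]
ft_force: [-3.8, 0.7, 13.1]
opening: 0.0211
finger_force: 60.9
```

{"api": "carry_out", "payload": {"steps": "0 0 -1 0 0 0;0 0 0 0 0 0;0 0 0 0 0 0"}}

```text
t: 10.48
position: [0.4775, -0.0844, 0.0276]
eef_rot: [-3.142, -0.0, 3.125]
ft_force: [0.7, -0.1, -0.2]
opening: 0.0209
finger_force: 58.9
```

{"api": "carry_out", "payload": {"steps": "-5 0 0 0 0 0;-5 0 0 0 0 0;-5 0 0 0 0 0;-5 0 0 0 0 0;0 0 0 0 0 0;0 0 0 0 0 0"}}

```text
t: 11.22
position: [0.4974, -0.0848, 0.0277]
eef_rot: [3.142, -0.0, 3.125]
ft_force: [0.1, -0.5, -1.4]
opening: 0.0213
finger_force: 58.8
```

{"api": "carry_out", "payload": {"steps": "-5 0 -0.2 0 0 0;-5 0 0 0 0 0;-2 0 0 0 0 0;0 0 0 0 0 0"}}

```text
t: 11.72
position: [0.5097, -0.085, 0.028]
eef_rot: [-3.142, 0.0, 3.125]
ft_force: [-0.5, -0.3, -0.8]
opening: 0.0211
finger_force: 58.8
```

{"api": "carry_out", "payload": {"steps": "-1.5 0 0 0 0 0;-1.5 0 0 0 0 0;0 0 0 0 0 0"}}

```text
t: 12.1
position: [0.5127, -0.0851, 0.028]
eef_rot: [-3.142, 0.0, 3.125]
ft_force: [-0.5, -0.1, -0.5]
opening: 0.0211
finger_force: 58.8
```

{"api": "carry_out", "payload": {"steps": "-1 0 0 0 0 0;-1 0 0 0 0 0;0 0 0 0 0 0"}}

```text
t: 12.48
position: [0.5145, -0.0851, 0.0279]
eef_rot: [3.142, -0.0, 3.125]
ft_force: [-0.1, 0.4, -1.8]
opening: 0.021
finger_force: 58.8
```

{"api": "carry_out", "payload": {"steps": "-1 0 0 0 0 0;-1 0 0 0 0 0;0 0 0 0 0 0"}}

```text
t: 12.85
position: [0.5155, -0.0851, 0.0278]
eef_rot: [3.141, -0.002, 3.125]
ft_force: [-4.2, 0.4, 0.2]
opening: 0.0211
finger_force: 59.0
```

{"api": "carry_out", "payload": {"steps": "-0.5 0 0 0 0 0;0 0 0 0 0 0"}}

```text
t: 13.1
position: [0.5156, -0.0851, 0.0277]
eef_rot: [3.141, -0.003, 3.125]
ft_force: [-6.0, 0.8, 2.2]
opening: 0.0208
finger_force: 59.2
```

{"api": "carry_out", "payload": {"steps": "-0.5 0 0 0 0 0;0 0 0 0 0 0"}}

```text
t: 13.35
position: [0.5156, -0.0851, 0.0277]
eef_rot: [3.141, -0.003, 3.125]
ft_force: [-5.8, 0.6, 3.1]
opening: 0.0208
finger_force: 59.4
```

The middle foot stopped the blade at about 6 N, so it is probably the overtight one. I back off without forcing it and try the left foot.

{"api": "carry_out", "payload": {"steps": "2 0 0 0 0 0;8 0 0 0 0 0;15 0 0 0 0 0;15 0 -3 0 0 0;0 20 0 0 0 0;0 22 0 0 0 0;0 22 0 0 0 0;0 22 0 0 0 0;0 20 0 0 0 0;0 0 3 0 0 0;0 0 0 0 0 0;0 0 0 0 0 0"}}

```text
t: 14.85
position: [0.4791, 0.0203, 0.0281]
eef_rot: [-3.141, -0.0, 3.123]
ft_force: [0.5, -0.1, -0.0]
opening: 0.0213
finger_force: 58.9
```

{"api": "carry_out", "payload": {"steps": "-10 0 0 0 0 0;-10 0 0 0 0 0;-8 0 0 0 0 0;-5 0 0 0 0 0;-2 0 0 0 0 0;0 0 0 0 0 0;0 0 0 0 0 0"}}

```text
t: 15.72
position: [0.514, 0.0209, 0.0279]
eef_rot: [3.142, -0.0, 3.125]
ft_force: [-1.5, 0.1, -0.8]
opening: 0.0212
finger_force: 58.9
```

{"api": "carry_out", "payload": {"steps": "-1 0 0 0 0 0;-1 0 0 0 0 0;0 0 0 0 0 0"}}

```text
t: 16.1
position: [0.5163, 0.0209, 0.028]
eef_rot: [3.142, -0.0, 3.125]
ft_force: [-0.1, -0.1, -1.3]
opening: 0.0211
finger_force: 58.9
```

{"api": "carry_out", "payload": {"steps": "-1 0 0 0 0 0;-1 0 0 0 0 0;0 0 0 0 0 0"}}

```text
t: 16.48
position: [0.5185, 0.0208, 0.028]
eef_rot: [3.142, 0.0, 3.125]
ft_force: [0.1, -0.3, -0.8]
opening: 0.0211
finger_force: 58.9
```

{"api": "carry_out", "payload": {"steps": "-1 0 0 0 0 0;0 0 0 0 0 0"}}

```text
t: 16.73
position: [0.5195, 0.0208, 0.028]
eef_rot: [3.142, 0.0, 3.125]
ft_force: [0.2, 0.4, -1.0]
opening: 0.0211
finger_force: 58.9
```

{"api": "carry_out", "payload": {"steps": "-1 0 0 0 0 0;-1 0 0 0 0 0;-1 0 0 0 0 0"}}

```text
t: 17.1
position: [0.5224, 0.0208, 0.028]
eef_rot: [3.142, 0.0, 3.125]
ft_force: [-0.6, -0.8, -1.7]
opening: 0.021
finger_force: 58.9
```

{"api": "carry_out", "payload": {"steps": "-1 0 0 0 0 0;-1 0 0 0 0 0;-1 0 0 0 0 0"}}

```text
t: 17.48
position: [0.5254, 0.0208, 0.028]
eef_rot: [3.142, -0.0, 3.125]
ft_force: [-0.8, 0.5, -0.5]
opening: 0.0211
finger_force: 58.9
```

{"api": "carry_out", "payload": {"steps": "-1 0 0 0 0 0;-1 0 0 0 0 0;-1 0 0 0 0 0"}}

```text
t: 17.85
position: [0.5284, 0.0207, 0.028]
eef_rot: [3.142, 0.0, 3.125]
ft_force: [-0.4, 0.2, -1.8]
opening: 0.0208
finger_force: 58.9
```

{"api": "carry_out", "payload": {"steps": "-1 0 0 0 0 0;-1 0 0 0 0 0;-1 0 0 0 0 0"}}

```text
t: 18.23
position: [0.5313, 0.0206, 0.028]
eef_rot: [3.142, -0.0, 3.125]
ft_force: [-0.2, -0.2, -1.3]
opening: 0.0208
finger_force: 58.9
```

{"api": "carry_out", "payload": {"steps": "-1 0 0 0 0 0;-1 0 0 0 0 0;-1 0 0 0 0 0"}}

```text
t: 18.6
position: [0.5345, 0.0206, 0.028]
eef_rot: [3.142, 0.0, 3.125]
ft_force: [-0.2, -0.1, -1.5]
opening: 0.0212
finger_force: 58.9
```

{"api": "carry_out", "payload": {"steps": "-2 0 0 0 0 0;-2 0 0 0 0 0;-2 0 0 0 0 0"}}

```text
t: 18.98
position: [0.5405, 0.0205, 0.028]
eef_rot: [3.142, 0.0, 3.125]
ft_force: [-1.0, -0.1, -0.4]
opening: 0.0209
finger_force: 58.9
```

{"api": "carry_out", "payload": {"steps": "-2 0 0 0 0 0;-2 0 0 0 0 0;-2 0 0 0 0 0"}}

```text
t: 19.35
position: [0.5465, 0.0204, 0.028]
eef_rot: [3.142, -0.0, 3.125]
ft_force: [-0.4, 0.2, -1.0]
opening: 0.0209
finger_force: 58.9
```

The left foot gives almost no drag (about 0.4 N), so it is slack. Next is the right-hand foot.

{"api": "carry_out", "payload": {"steps": "10 0 0 0 0 0;15 0 0 0 0 0;15 0 0 0 0 0;15 0 0 0 0 0;14 0 -3 0 0 0;0 -25 0 0 0 0;0 -27 0 0 0 0;0 -27 0 0 0 0;0 -27 0 0 0 0;0 -27 0 0 0 0;0 -27 0 0 0 0;0 -27 0 0 0 0;0 -24 0 0 0 0;0 0 3 0 0 0;0 0 0 0 0 0;0 0 0 0 0 0"}}

```text
t: 21.35
position: [0.4738, -0.188, 0.0279]
eef_rot: [3.141, -0.0, 3.126]
ft_force: [-0.1, -0.3, -0.8]
opening: 0.0213
finger_force: 59.0
```

{"api": "carry_out", "payload": {"steps": "-10 0 0 0 0 0;-10 0 0 0 0 0;-8 0 0 0 0 0;-4 0 0 0 0 0;-2 0 0 0 0 0;0 0 0 0 0 0;0 0 0 0 0 0"}}

```text
t: 22.22
position: [0.5074, -0.1901, 0.0279]
eef_rot: [3.142, -0.0, 3.124]
ft_force: [-0.2, 0.4, -0.9]
opening: 0.0212
finger_force: 59.0
```

{"api": "carry_out", "payload": {"steps": "-1 0 0 0 0 0;-1 0 0 0 0 0;0 0 0 0 0 0"}}

```text
t: 22.6
position: [0.5099, -0.19, 0.028]
eef_rot: [3.142, 0.0, 3.125]
ft_force: [0.5, -0.7, -0.8]
opening: 0.0208
finger_force: 59.0
```

{"api": "carry_out", "payload": {"steps": "-1 0 0 0 0 0;-1 0 0 0 0 0;0 0 0 0 0 0"}}

```text
t: 22.98
position: [0.5119, -0.19, 0.028]
eef_rot: [3.142, -0.0, 3.125]
ft_force: [-0.6, 0.1, -1.0]
opening: 0.0207
finger_force: 59.0
```

{"api": "carry_out", "payload": {"steps": "-1 0 0 0 0 0;-1 0 0 0 0 0;0 0 0 0 0 0"}}

```text
t: 23.35
position: [0.5137, -0.1901, 0.0279]
eef_rot: [3.142, -0.0, 3.125]
ft_force: [-0.1, 0.0, -1.5]
opening: 0.0211
finger_force: 58.9
```

{"api": "carry_out", "payload": {"steps": "-1 0 0 0 0 0;-1 0 0 0 0 0;0 0 0 0 0 0"}}

```text
t: 23.72
position: [0.5143, -0.1901, 0.0277]
eef_rot: [3.141, -0.003, 3.124]
ft_force: [-4.9, 0.7, 2.2]
opening: 0.0209
finger_force: 59.3
```

{"api": "carry_out", "payload": {"steps": "-0.5 0 0 0 0 0;0 0 0 0 0 0"}}

```text
t: 23.98
position: [0.5145, -0.19, 0.0277]
eef_rot: [3.141, -0.003, 3.124]
ft_force: [-5.1, 0.0, 3.0]
opening: 0.0211
finger_force: 59.4
```

{"api": "carry_out", "payload": {"steps": "-0.5 0 0 0 0 0;0 0 0 0 0 0"}}

```text
t: 24.22
position: [0.515, -0.1901, 0.0277]
eef_rot: [3.141, -0.003, 3.124]
ft_force: [-5.4, 1.6, 2.8]
opening: 0.0207
finger_force: 59.4
```

{"api": "carry_out", "payload": {"steps": "-0.5 0 0 0 0 0;0 0 0 0 0 0"}}

```text
t: 24.48
position: [0.5154, -0.1901, 0.0277]
eef_rot: [3.141, -0.003, 3.124]
ft_force: [-6.5, -0.1, 1.7]
opening: 0.0209
finger_force: 59.4
```

{"api": "carry_out", "payload": {"steps": "-0.5 0 0 0 0 0;0 0 0 0 0 0"}}

```text
t: 24.72
position: [0.5159, -0.1902, 0.0277]
eef_rot: [3.141, -0.003, 3.124]
ft_force: [-5.8, 0.3, 2.3]
opening: 0.021
finger_force: 59.4
```

{"api": "carry_out", "payload": {"steps": "-0.5 0 -0.3 0 0 0;-0.5 0 0 0 0 0;0 0 0 0 0 0"}}

```text
t: 25.1
position: [0.5178, -0.1902, 0.028]
eef_rot: [3.141, -0.002, 3.124]
ft_force: [-4.2, -0.2, -1.6]
opening: 0.0209
finger_force: 59.1
```

{"api": "carry_out", "payload": {"steps": "-1 0 0 0 0 0;-1 0 0 0 0 0;0 0 0 0 0 0"}}

```text
t: 25.48
position: [0.521, -0.1901, 0.0282]
eef_rot: [-3.142, 0.0, 3.125]
ft_force: [-2.7, -0.6, -2.1]
opening: 0.0213
finger_force: 58.8
```

{"api": "carry_out", "payload": {"steps": "-1 0 0 0 0 0;-1 0 0 0 0 0;-1 0 0 0 0 0;0 0 0 0 0 0"}}

```text
t: 25.98
position: [0.524, -0.1902, 0.0282]
eef_rot: [-3.142, 0.0, 3.125]
ft_force: [-2.7, -1.0, -2.6]
opening: 0.0211
finger_force: 58.7
```

{"api": "carry_out", "payload": {"steps": "-1 0 0 0 0 0;-1 0 0 0 0 0;-1 0 0 0 0 0;0 0 0 0 0 0"}}

```text
t: 26.48
position: [0.527, -0.1903, 0.0283]
eef_rot: [-3.142, 0.0, 3.125]
ft_force: [-2.3, 0.5, -3.9]
opening: 0.0213
finger_force: 58.7
```

Steady light drag of about 2.5 N with the blade sliding freely: the right-hand foot is the right one. I push on to the final depth.

{"api": "carry_out", "payload": {"steps": "-1.5 0 0 0 0 0;-1.5 0 0 0 0 0;-1.5 0 0 0 0 0;-1.5 0 0 0 0 0;-1.5 0 0 0 0 0;-1.5 0 0 0 0 0;0 0 0 0 0 0"}}

```text
t: 27.35
position: [0.5362, -0.1905, 0.0283]
eef_rot: [-3.141, 0.001, 3.125]
ft_force: [-0.9, 0.2, -3.9]
opening: 0.021
finger_force: 58.7
```

{"api": "carry_out", "payload": {"steps": "-2 0 0 0 0 0;-2 0 0 0 0 0;-2 0 0 0 0 0;-2 0 0 0 0 0;-2 0 0 0 0 0;-2 0 0 0 0 0;-2 0 0 0 0 0;-2 0 0 0 0 0;0 0 0 0 0 0"}}

```text
t: 28.48
position: [0.5522, -0.1907, 0.0283]
eef_rot: [-3.141, 0.001, 3.125]
ft_force: [-0.9, -0.7, -2.9]
opening: 0.0211
finger_force: 58.7
```

{"api": "carry_out", "payload": {"steps": "0 0 0.3 0 0 0;0 0 0.2 0 0 0;0 0 0 0 0 0;0 0 0 0 0 0"}}

```text
t: 28.98
position: [0.5522, -0.1907, 0.028]
eef_rot: [-3.142, 0.001, 3.125]
ft_force: [-0.5, 0.7, -2.5]
opening: 0.021
finger_force: 58.8
```

{"api": "carry_out", "payload": {"steps": "0 0 0.3 0 0 0;0 0 0 0 0 0;0 0 0 0 0 0"}}

```text
t: 29.35
position: [0.5521, -0.1907, 0.0277]
eef_rot: [-3.142, 0.001, 3.125]
ft_force: [0.3, 1.1, -1.5]
opening: 0.0212
finger_force: 58.9
```

{"api": "carry_out", "payload": {"steps": "0 0 0 0 0 0;0 0 0 0 0 0;0 0 0 0 0 0;0 0 0 0 0 0;0 0 0 0 0 0;0 0 0 0 0 0;0 0 0 0 0 0;0 0 0 0 0 0", "grip": 0}}

```text
t: 30.35
position: [0.5518, -0.1907, 0.0275]
eef_rot: [3.142, -0.0, 3.125]
ft_force: [-0.4, 0.1, 0.2]
opening: 0.0855
finger_force: 0.0
```

{"api": "carry_out", "payload": {"steps": "0 0 -5 0 0 0;0 0 -15 0 0 0;0 0 -30 0 0 0;0 0 -40 0 0 0;0 0 -40 0 0 0;20 0 -40 0 0 0;40 0 0 0 0 0;40 0 0 0 0 0;0 0 0 0 0 0;0 0 0 0 0 0"}}

```text
t: 31.6
position: [0.4527, -0.1891, 0.1985]
eef_rot: [-3.142, 0.002, 3.125]
ft_force: [1.4, 0.3, 0.2]
opening: 0.0853
finger_force: 0.0
```

```bash
python3 - <<'E'
from h import *
w=snapshot("wrist");s=snapshot("scene")
o=get_obs(); print(o["position"],o["ft_force"],o["opening"])
A=cv2.resize(w["img"][:,:,::-1],(400,300));B=cv2.resize(s["img"][190:350,190:400,::-1],(400,300),interpolation=cv2.INTER_CUBIC)
cv2.imwrite("pics/f.png",np.hstack([A,B]))
im=w["img"].astype(int)
hs=((im[:,:,0]>im[:,:,2]*1.6)&(im[:,:,0]>60)).astype(np.uint8)
k,l,st,c=cv2.connectedComponentsWithStats(hs)
for i in range(1,k):
  if st[i,4]>150:
    r=cv2.minAreaRect(np.argwhere(l==i)[:,::-1].astype(np.float32)); print(st[i],plane(w,cv2.boxPoints(r),.054).round(4).tolist())
E
```

```text
[ 0.45300705 -0.18897652  0.19801573] [0.0476026  0.12973764 0.46476276] 0.08534604061205829
[  38    0   99   64 3803] [[0.3184, -0.3492, 0.054], [0.2981, -0.3132, 0.054], [0.3419, -0.2843, 0.054], [0.3647, -0.322, 0.054]]
[ 264  257   25   56 1318] [[0.5172, -0.1999, 0.054], [0.5175, -0.1791, 0.054], [0.5735, -0.1794, 0.054], [0.5731, -0.2014, 0.054]]
```

View pics/f.png

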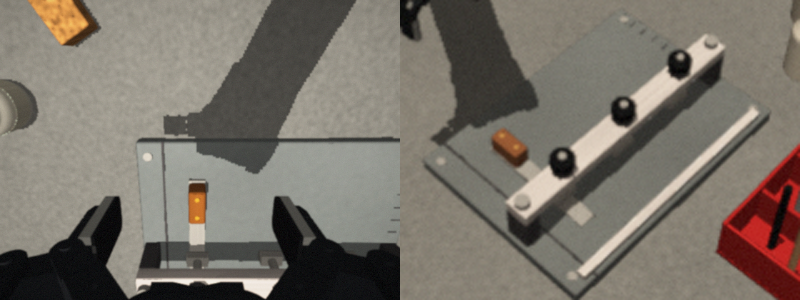

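The wrist view shows the blade square and centred under the right-hand foot. The scene view shows the tip out clear behind the bar, with the gripper well away.

```bash
python3 -c "
from rig import hand_in
print(hand_in())"
```

```text
the job is handed in; nothing more can be done
None
```

The blade lies flat and square under the right-hand foot (`foot_3`), let go, with its tip about 42 mm past the foot; that foot gave a clear drag of about 2.5 N (up to about 6.5 N at entry), the left foot was slack, the middle one stopped the blade at about 6 N so I backed off, and the job is handed in.

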